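# Make the bench grinder ready: stopper the jugs, set the tool rest with the feeler gauge

### The arm

A 6-joint arm with a two-finger parallel gripper is mounted at the origin on the work surface. World frame = base frame: x ahead of the robot, y to its left, z up, the work surface at z = 0. Lengths are in m, angles in rad, forces in N, time in s.
With the tool pointing down it reaches from about 0.325 to 0.9 m from the base axis. Payload 6.1 kg.
Tool frame: the origin (TCP) lies midway between the tips of the shut fingers; the grasp point (between the pads) lies 19 mm behind it; z points along the fingers, y is the direction in which the jaws open and shut (so a half turn about z gives the same grasp; the last joint's range is limited). The gripper opens to 87 mm and grips with 3 to 60 N. Pads are 19 mm wide; open, the fingers measure 117 mm over their backs; the gripper's body (75 mm by 190 mm) begins 51 mm behind the grasp point.
Start: joints at [1.14, 0.22, 1.526, -0, 1.395, -0.126], TCP at [0.188, 0.596, 0.223] pointing down, gripper open.
Joint ranges: [-2.98, 2.98], [-0.91, 2.08], [0.09, 2.57], [-1.24, 4.39], [0.2, 2.65], [-2.68, 2.68]. Speed limits (rad/s): [2.57, 2.57, 3.01, 3.14, 3.14, 3.14].

### API

Orientations are given as a unit quaternion [w, x, y, z].
In Python, from station import env gives the robot as it stands.
- The arm moves only by the shell command python3 -m jog 'ROWS' [FORCE]. ROWS is JSON, a list of rows, each a list of 7 numbers: the opening, from 0 (shut) to 1 (fully open), then the shift along the tool's x, y, z in mm, then the turn, a rotation vector about the tool's x, y, z in rad. In form: [[hand, tx, ty, tz, ax, ay, az], ...]. A call has 1 to 5 rows; each row is the pose to reach, as a shift and turn from the pose commanded when the call began, along the tool's axes at that moment; what a row does not reach only later rows make up. A row lasts 1/10 s, in which the tool goes at most 50 mm and 8.59 degrees, less where a joint would pass 70% of its speed; a pose out of reach is approached as far as the arm can. A call with a gripper value outside its range is refused whole. The fingers move at their own pace and stop on an object; FORCE is the grip in N (left out, the last holds). Time passes only in rows, so rows that repeat a pose let the fingers close. It gives the time, the measured TCP pose, the force and the opening at its end, in the units of the state.
- env.read_state(): the state, without advancing time (a new reading comes with each control period).
- env.capture(name): name is "scene" or "top" or "wrist"; returns a dict with "image" (480x640x3 uint8, red, green, blue), "fx", "fy", "cx", "cy" (pixels), "k1" (the pictures are not rectified: a ray, as slopes to the right and down, at radius r is drawn at 1 + k1 r^2 times it, then the intrinsics apply), "cam_to_world" (4x4, takes a point from camera to world coordinates). Camera axes: x right, y up, looking along -z (the intrinsics and any distortion apply to the point x, -y, -z); pixel columns grow to the right and rows downward; lengths in m; the calibration is good to about 2 mm. A picture is of the moment at which its call begins. There is no depth.
- env.finish_job(): hands the job in, once; it reports no verdict.
The state is a dict: "time_s": time; "qpos": joint angles; "joint_velocities": joint speeds; "effort": joint torques, N m; "ee_pos": TCP position; "eef_rot": TCP orientation; "force": force on the tool from outside, world axes, zero at the start; "moment": the same for the moment, N m; "opening": finger opening in m.
Only numpy, scipy, OpenCV 4.12 (cv2) and the standard library are available. Lean on these libraries where they do the work, as an engineer would, in place of code of your own. Each camera call takes 0.05 s, during which the arm holds its last target. There are 200 camera calls.

### The job

Make the bench grinder ready for work. First close every open jug against sparks by setting a stopper in its neck, fully home with the flange flat on the neck; then set the tool rest to the thickness of the feeler gauge: slide the blade well down between rest and wheel and bring the rest up until the blade drags on both sides, draw it out without changing the setting, and put the gauge back in its stand. Do not tip over a jug.

Things in the scene. Friction and masses are not known exactly. Their poses are not given: they have to be found in the camera images.
- gap (a point): Point on the front of the rim of the grinder's left-hand (+y) wheel (grey stone, 150 mm diameter, 25 mm wide, axle along y, 130 mm above the bench), 138 mm above the bench, level with the tool rest's top. x points from the rest to the wheel's centre, y along the axle, z up. The grinder is fixed and turned by up to 10 degrees; the wheel does not turn.
- grinder: The bench grinder. Origin on the bench 138 mm straight below gap, same axes. To -y of the stone come the motor (grey, 116 mm diameter, 55 to 225 mm to -y of the gap) and a brass wire wheel, not used. A guard covers the stone's back and top, up to 220 mm above the bench.
- rest (a joint): The tool rest, a steel plate 100 mm long (x), 60 mm wide (y), 16 mm thick, its top 138 mm above the bench, in front of the stone. The value is the gap in m between its edge and the wheel's rim (0 to 0.018). It slides along x of gap, moves with about 4 N and stays where it is left. The top of its edge is bevelled by 4 mm.
- rest_post (a point): Middle of the upright black post on the tool rest (20 mm diameter, 40 mm tall, centre 80 mm from the rest's edge, foot on the rest's top). Grip or push it to slide the rest. Axes as gap.
- gauge_grip (a point): Centre of the wooden handle of the feeler gauge (0.16 to 0.26 kg). Handle 42 mm (x) by 30 mm (y) by 50 mm tall (z). The gauge starts upright in its stand, hanging by its shoulder. Set in the gap with its x towards the wheel, it hangs by the shoulder on the rest and stands there by itself.
- gauge_tip (a point): Lower end of the gauge's steel blade, 85 mm below and 18 mm to +x of gauge_grip, same axes. Blade 6 mm thick (x), 30 mm wide (y), 60 mm long, its last 20 mm tapering to 2 mm at the tip. Its +x face is flush with the handle's; on the -x side the handle's underside makes a 36 mm shoulder.
- stand_slot (a point): Centre of the slot's mouth on top of the gauge's wooden stand (90 mm in x, 90 mm in y, 70 mm tall, fixed). Slot 13 mm (x) by 39 mm (y), right through, mouth chamfered 3 mm. With the gauge home, the shoulder lies on the stand's top and gauge_grip is 25 mm above this point and about 18 mm to its -x side.
- jug1_mouth (a point): Centre of the open neck's mouth of a bare aluminium jug, 120 mm above its foot. Body 84 mm diameter, neck 60 mm outside and 49 mm inside diameter, 28 mm deep; loose, 0.7 kg. Two or three jugs are there (None if absent).
- stopper1_center (a point): Centre of a black rubber stopper, upright, 55 mm tall, this point 27.5 mm above its foot: a tapered plug (36 mm diameter at the foot, 46 mm at its top, 20 mm tall), a flange (64 mm diameter, 5 mm thick) and on top a round grip (28 mm diameter, 30 mm tall). 0.07 kg. Fits any jug; home, its flange lies on the neck and this point is 7.5 mm above the mouth.
- jug2_mouth (a point): Centre of the open neck's mouth of a bare aluminium jug, 120 mm above its foot. Body 84 mm diameter, neck 60 mm outside and 49 mm inside diameter, 28 mm deep; loose, 0.7 kg. Two or three jugs are there (None if absent).
- stopper2_center (a point): Centre of a black rubber stopper, upright, 55 mm tall, this point 27.5 mm above its foot: a tapered plug (36 mm diameter at the foot, 46 mm at its top, 20 mm tall), a flange (64 mm diameter, 5 mm thick) and on top a round grip (28 mm diameter, 30 mm tall). 0.07 kg. Fits any jug; home, its flange lies on the neck and this point is 7.5 mm above the mouth.
- jug3_mouth (a point): Centre of the open neck's mouth of a bare aluminium jug, 120 mm above its foot. Body 84 mm diameter, neck 60 mm outside and 49 mm inside diameter, 28 mm deep; loose, 0.7 kg. Two or three jugs are there (None if absent).
- stopper3_center (a point): Centre of a black rubber stopper, upright, 55 mm tall, this point 27.5 mm above its foot: a tapered plug (36 mm diameter at the foot, 46 mm at its top, 20 mm tall), a flange (64 mm diameter, 5 mm thick) and on top a round grip (28 mm diameter, 30 mm tall). 0.07 kg. Fits any jug; home, its flange lies on the neck and this point is 7.5 mm above the mouth.
Not all that is in view belongs to the job. Leave any green or purple look-alike of the part that bears stopper2_center alone.

How it is judged:
By the outcome, as a careful person would: the job done as asked, in the order asked, and still so for the second after the job is handed in, with the robot touching nothing.
Of jug1, jug2, jug3 only 2 to 3 are there at a start; the rules pass over those that are not, and their reading is None.
At some moment in a run one of stopper1, stopper2, stopper3 may be knocked a few centimetres aside while the robot is not near it.
It also fails if it takes over 210 s, if anything falls off the work surface, if the arm or the gripper's body presses on something with over 40 N, if the wrist force passes 120 N, or if a joint passes its speed limit or range.

## Working session

There is one attempt and no reset: what is moved stays moved. The work goes in short steps, Python scripts to look and compute and a shell command to move; the robot and the scene stay as the last step left them, time stands still between calls to the robot, and variables do not carry over. Pictures are saved under pics/ and viewed, about 12 in all and at most 16, crops included, and the job is handed in when it is done.

```bash
ls; mkdir -p pics
python3 - <<'E'
from station import env
import cv2
for n in ("scene","top","wrist"):
    c=env.capture(n); cv2.imwrite(f"pics/{n}0.png",c["image"][:,:,::-1])
    print(n,c["fx"],c["fy"],c["cx"],c["cy"],c["k1"],c["cam_to_world"])
print(env.read_state())
E
```

```text
pics
scene 587.993880088183 587.993880088183 324.0282115545385 234.9218881803536 -0.07308568845376766 [[ 0.87483102 -0.26255371  0.40710717  1.03044825]
 [ 0.484286    0.45364557 -0.74811281 -0.99692049]
 [ 0.01173743  0.85162859  0.5240143   0.87449004]
 [ 0.          0.          0.          1.        ]]
top 439.23970576675686 439.23970576675686 315.391734847366 239.59565943315235 -0.07434663049630319 [[-0.00512706  0.99289776 -0.11886025  0.33399261]
 [-0.9999805  -0.00551453 -0.00293118  0.063005  ]
 [-0.00356582  0.11884291  0.99290667  0.93751733]
 [ 0.          0.          0.          1.        ]]
wrist 362.6622937656615 362.6622937656615 313.59937150263636 236.89215581027005 -0.02925066346106715 [[ 0.30049892 -0.92479326 -0.233362    0.12372114]
 [ 0.95378061  0.29092434  0.07527009  0.61604177]
 [-0.00171859 -0.24519473  0.96947233  0.38489922]
 [ 0.          0.          0.          1.        ]]
{'time_s': 0.15, 'qpos': array([ 1.13989230e+00,  2.21040395e-01,  1.52732656e+00,  9.61725697e-06,
        1.39470945e+00, -1.26104810e-01]), 'joint_velocities': array([ 0.00100846, -0.00380874, -0.00266868,  0.00180968,  0.00024692,
       -0.0003386 ]), 'effort': array([ 9.36990036e-04, -4.95197046e+01, -3.87878573e+01,  6.99959672e-02,
        5.31419157e-02, -1.06696866e-04]), 'ee_pos': array([0.18736942, 0.59576132, 0.22170291]), 'eef_rot': array([-2.08506466e-04,  1.51811156e-01,  9.88409238e-01, -7.11988962e-04]), 'force': array([ 0.02667724, -0.47078697, -0.38071036]), 'moment': array([ 0.02330887,  0.006644  , -0.00248941]), 'opening': 0.08698014080398302}
```

View pics/scene0.png

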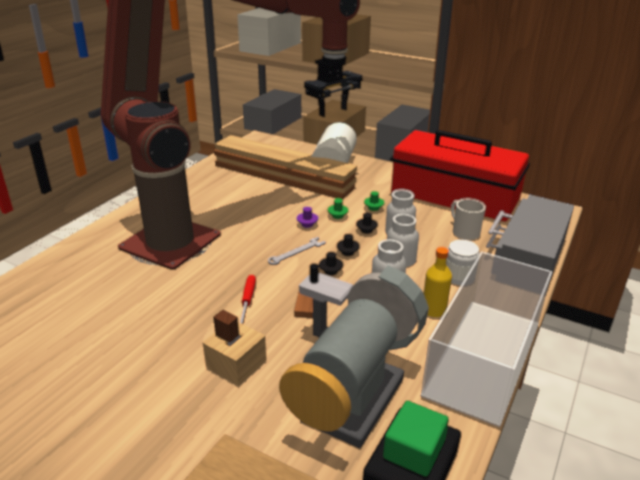

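View pics/top0.png

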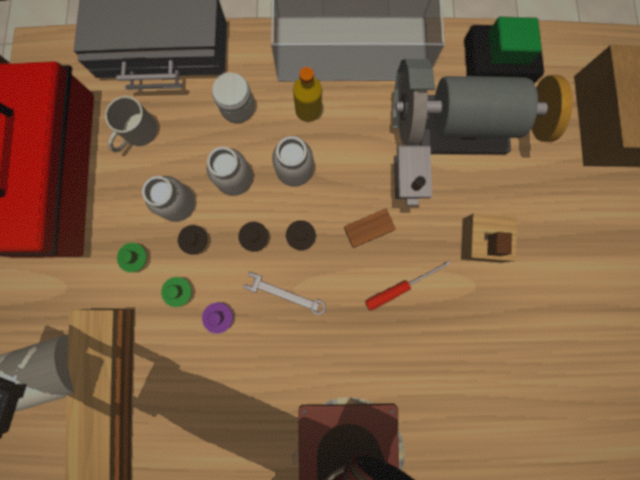

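The top view shows three bare open jugs with mouths at about (160,190), (224,162) and (292,152). The black stoppers are at (192,239), (253,236) and (300,235), the rest at (414,175), and the stand and gauge at (495,240). Look-alikes to leave alone are the green stoppers (132,257) and (176,291), the purple one (217,317), the mug (126,115) and the white-lidded jar (232,90). I'll check these choices in a close crop.

```bash
cat > h.py <<'E'
import numpy as np, cv2
from station import env
from scipy.spatial.transform import Rotation as R
def cal(c):
    return np.array([[c["fx"],0,c["cx"]],[0,c["fy"],c["cy"]],[0,0,1.]]),np.array([c["k1"],0,0,0.])
def ray(c,uv):
    K,d=cal(c); p=cv2.undistortPoints(np.array([[uv]],float),K,d)[0,0]
    M=c["cam_to_world"]; return M[:3,3],M[:3,:3]@np.array([p[0],-p[1],-1])
def atz(c,uv,z):
    o,r=ray(c,uv); return o+r*(z-o[2])/r[2]
def tri(obs):
    A=np.zeros((3,3));b=np.zeros(3)
    for c,uv in obs:
        o,r=ray(c,uv); r=r/np.linalg.norm(r); P=np.eye(3)-np.outer(r,r); A+=P;b+=P@o
    return np.linalg.solve(A,b)
def proj(c,p):
    M=c["cam_to_world"]; q=M[:3,:3].T@(np.array(p)-M[:3,3]); K,d=cal(c)
    return cv2.projectPoints(np.array([[q[0],-q[1],-q[2]]]),np.zeros(3),np.zeros(3),K,d)[0].ravel()
def pose():
    s=env.read_state(); q=s["eef_rot"]; return np.array(s["ee_pos"]),R.from_quat([q[1],q[2],q[3],q[0]])
def crop(c,x,y,w,h,k,name):
    cv2.imwrite(name,cv2.resize(c["image"][y:y+h,x:x+w,::-1],None,fx=k,fy=k,interpolation=cv2.INTER_CUBIC))
def todo(target,yaw):
    """shift (mm) in tool axes and turn to reach target TCP, tool down, tool-y at yaw in world"""
    p,r=pose(); y=np.array([np.cos(yaw),np.sin(yaw),0]); z=np.array([0,0,-1.]); x=np.cross(y,z)
    best=None
    for s in (1,-1):
        T=R.from_matrix(np.c_[s*x,s*y,z]); v=(r.inv()*T).as_rotvec()
        print("shift",np.round(r.inv().apply(np.array(target)-p)*1000,1),"turn",np.round(v,3))
E
python3 - <<'E'
from h import *
import pickle
c={n:env.capture(n) for n in("top","scene")}; pickle.dump(c,open("c0.pkl","wb"))
crop(c["top"],120,130,200,150,4,"pics/a.png"); crop(c["top"],380,50,160,220,2.7,"pics/b1.png"); crop(c["scene"],190,190,240,200,3.3,"pics/b.png")
E
```

```text
(no output)
```

View pics/a.png

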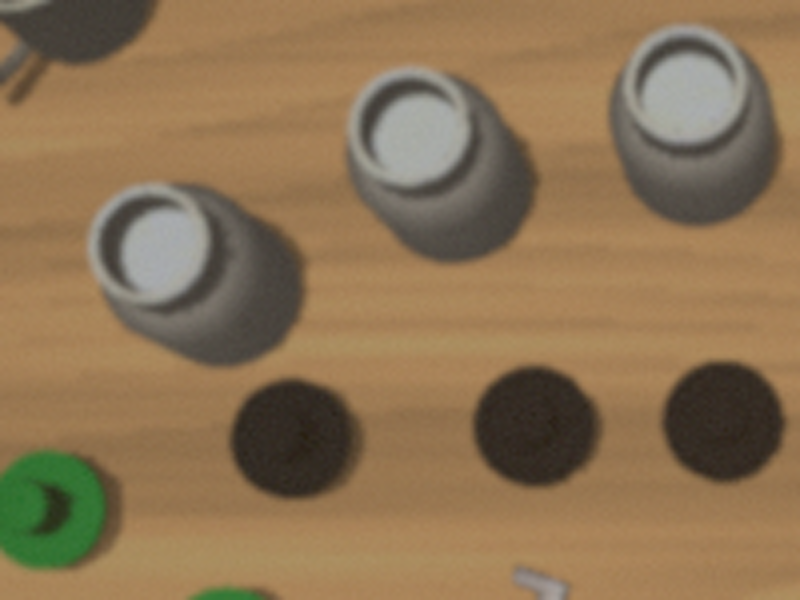

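View pics/b.png

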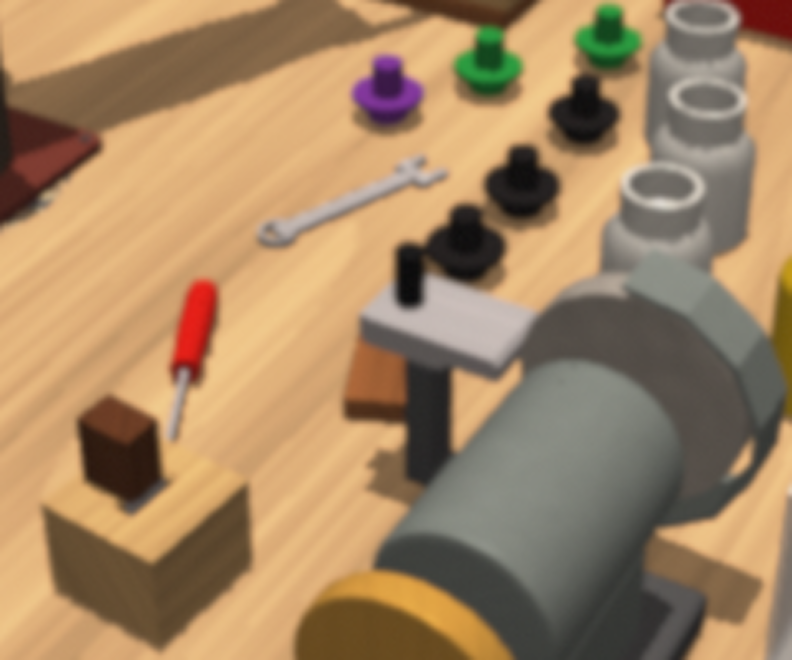

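View pics/b1.png

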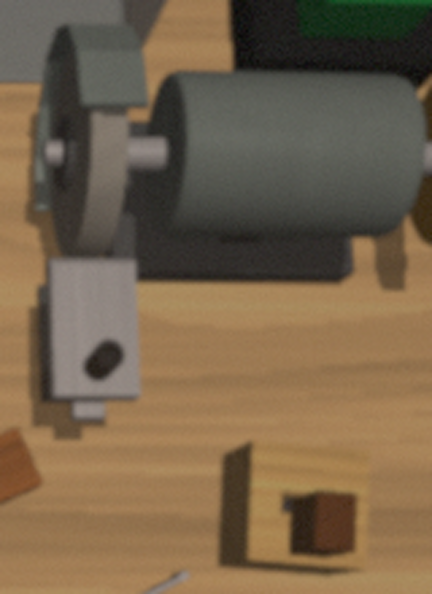

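Run:
```python
from h import *
import pickle
c=pickle.load(open("c0.pkl","rb")); T,S=c["top"],c["scene"]
A=lambda x,y:(120+(x+.5)/4-.5,130+(y+.5)/4-.5)
B=lambda x,y:(190+(x+.5)/3.3-.5,190+(y+.5)/3.3-.5)
C=lambda x,y:(380+(x+.5)/2.7-.5,50+(y+.5)/2.7-.5)
for n,t,s,z in[("J1",(151,245),(702,18),.12),("J2",(411,130),(707,97),.12),("J3",(686,87),(663,187),.12)]:
    print(n,atz(T,A(*t),z).round(4),atz(S,B(*s),z).round(4),tri([(T,A(*t)),(S,B(*s))]).round(4))
for n,t,s in[("S1",(292,438),(586,82)),("S2",(535,426),(523,154)),("S3",(723,421),(466,212))]:
    print(n,atz(T,A(*t),.0225).round(4),atz(S,B(*s),.055).round(4))
for n,t in dict(TL=(48,260),TR=(137,258),BL=(52,398),BR=(139,396)).items(): print("rest",n,atz(T,C(*t),.138).round(4))
print("post top",atz(T,C(110,350),.178).round(4),atz(S,B(410,250),.178).round(4),"foot",atz(T,C(97,370),.138).round(4),atz(S,B(409,298),.138).round(4))
for n,p in dict(a=(365,318),b=(497,372)).items(): print("rest sc",n,atz(S,B(*p),.138).round(4))
for n,t in dict(TL=(317,493),TR=(356,493),BL=(317,553),BR=(356,553)).items(): print("handle",n,atz(T,C(*t),.12).round(4))
for p in [(78,415),(112,397),(158,428),(123,447)]: print("handle sc",atz(S,B(*p),.12).round(4))
for p in [(44,508),(160,428),(249,487),(155,563)]: print("stand sc",atz(S,B(*p),.07).round(4))
for p in [(250,443),(247,563)]: print("stand top",atz(T,C(*p),.07).round(4))
todo([.4,.3,.2],0)
```

```text
J1 [0.5279 0.3688 0.12  ] [0.5301 0.3727 0.12  ] [0.5294 0.3698 0.1204]
J2 [0.5833 0.244  0.12  ] [0.5844 0.2514 0.12  ] [0.5846 0.2447 0.1225]
J3 [0.6034 0.1113 0.12  ] [0.6066 0.1143 0.12  ] [0.6052 0.1124 0.12  ]
S1 [0.446  0.3251 0.0225] [0.4461 0.3305 0.055 ]
S2 [0.4516 0.1962 0.0225] [0.4526 0.1989 0.055 ]
S3 [0.4537 0.0972 0.0225] [0.4531 0.1016 0.055 ]
rest TL [ 0.6072 -0.0908  0.138 ]
rest TR [ 0.6087 -0.1537  0.138 ]
rest BL [ 0.5085 -0.0904  0.138 ]
rest BR [ 0.5097 -0.1509  0.138 ]
post top [ 0.5319 -0.1222  0.178 ] [ 0.5298 -0.1193  0.178 ] foot [ 0.5281 -0.1223  0.138 ] [ 0.5275 -0.1164  0.138 ]
rest sc a [ 0.5141 -0.149   0.138 ]
rest sc b [ 0.6124 -0.1563  0.138 ]
handle TL [ 0.4439 -0.2799  0.12  ]
handle TR [ 0.4438 -0.3082  0.12  ]
handle BL [ 0.4016 -0.2776  0.12  ]
handle BR [ 0.4014 -0.3057  0.12  ]
handle sc [ 0.4013 -0.3     0.12  ]
handle sc [ 0.4086 -0.2757  0.12  ]
handle sc [ 0.4505 -0.2856  0.12  ]
handle sc [ 0.4429 -0.3103  0.12  ]
stand sc [ 0.3967 -0.3348  0.07  ]
stand sc [ 0.4132 -0.2378  0.07  ]
stand sc [ 0.4941 -0.2563  0.07  ]
stand sc [ 0.4834 -0.3397  0.07  ]
stand top [ 0.4887 -0.2517  0.07  ]
stand top [ 0.3987 -0.2451  0.07  ]
shift [-291.6 -218.5   22.2] turn [-1.000e-03  0.000e+00  1.266e+00]
shift [-291.6 -218.5   22.2] turn [-1.000e-03 -1.000e-03 -1.876e+00]
```

```bash
python3 -c "
from h import *
todo([.446,.327,.16],np.pi/2)"
```

```text
shift [-327.3 -178.9   62.1] turn [-0.001 -0.    -0.305]
shift [-327.3 -178.9   62.1] turn [-0.000e+00  1.000e-03  2.837e+00]
```

```bash
python3 -m jog '[[0.7,-40,-22,0,0,0,-0.1],[0.7,-80,-44,0,0,0,-0.2],[0.7,-120,-66,10,0,0,-0.305],[0.7,-160,-88,20,0,0,-0.305],[0.7,-200,-110,30,0,0,-0.305]]' 20
python3 -c "
from h import *
todo([.446,.327,.16],np.pi/2)"
```

```text
time_s: 0.75
ee_pos: [0.3463, 0.4299, 0.1923]
eef_rot: [0.0, -0.0, 1.0, 0.0]
force: [0.2, 0.6, 0.0]
opening: 0.062
shift [ -99.6 -102.9   32.3] turn [0.    0.    0.001]
shift [ -99.6 -102.9   32.3] turn [-1.000e-03  0.000e+00 -3.141e+00]
```

```bash
python3 -m jog '[[0.7,-30,-30,10,0,0,0],[0.7,-60,-60,20,0,0,0],[0.7,-100,-103,32,0,0,0],[0.7,-100,-103,32,0,0,0],[0.7,-100,-103,32,0,0,0]]'
python3 - <<'E'
from h import *
import pickle
c=env.capture("wrist"); pickle.dump(c,open("w.pkl","wb")); crop(c,0,0,640,480,1.25,"pics/w1.png")
p,_=pose(); print(p)
for n,q in dict(S1=(.446,.327,.055),S1f=(.446,.327,.025),J1=(.529,.371,.12),S2=(.452,.1975,.055)).items(): print(n,proj(c,q)*1.25)
E
```

```text
time_s: 1.25
ee_pos: [0.4461, 0.3268, 0.1599]
eef_rot: [-0.001, 0.002, 1.0, -0.0]
force: [-0.8, 0.3, -0.1]
opening: 0.0607
[0.44529202 0.32810374 0.16042048]
S1 [392.24210426 294.4758647 ]
S1f [392.24231999 283.75990515]
J1 [477.65601026 479.72101396]
S2 [182.55982234 304.63986164]
```

View pics/w1.png

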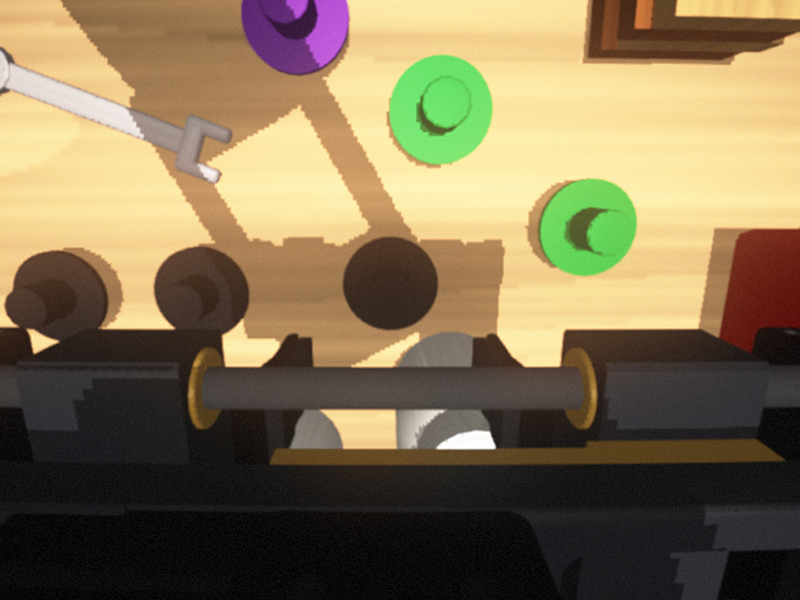

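Wrist view: S1's flange is centred at (390,283), against a prediction of (392,284). I'll grasp it.

```bash
python3 -m jog '[[0.7,-1,-1,40,0,0,0],[0.7,-1,-1,80,0,0,0],[0.7,-1,-1,110,0,0,0],[0.7,-1,-1,131,0,0,0],[0.7,-1,-1,131,0,0,0]]'
python3 -m jog '[[0.2,0,0,0,0,0,0],[0.2,0,0,0,0,0,0],[0.2,0,0,0,0,0,0],[0.2,0,0,0,0,0,0],[0.2,0,0,0,0,0,0]]' 20
python3 -m jog '[[0.2,0,0,-40,0,0,0],[0.2,0,0,-80,0,0,0],[0.2,0,0,-120,0,0,0],[0.2,0,0,-150,0,0,0],[0.2,0,0,-150,0,0,0]]'
python3 - <<'E'
from h import *
import pickle
c=pickle.load(open("w.pkl","rb"))
for u in [(390,283),(201,291)]: print(atz(c,np.array(u)/1.25,.025))
todo([.529,.370,.18],np.pi/2)
E
```

```text
time_s: 1.8
ee_pos: [0.4429, 0.3276, 0.0268]
eef_rot: [-0.003, -0.001, 1.0, -0.001]
force: [-1.0, -0.3, 0.1]
opening: 0.061
time_s: 2.3
ee_pos: [0.4468, 0.3274, 0.0303]
eef_rot: [0.001, -0.0, 1.0, 0.0]
force: [-0.7, -1.5, 0.4]
opening: 0.0287
time_s: 2.8
ee_pos: [0.4494, 0.3288, 0.1856]
eef_rot: [0.004, -0.0, 1.0, 0.002]
force: [0.7, -0.3, -0.5]
opening: 0.0275
[0.44547012 0.32549086 0.025     ]
[0.45053754 0.19683426 0.025     ]
shift [-79.5  41.2   6.5] turn [0.005 0.009 0.   ]
shift [-79.5  41.2   6.5] turn [-0.014  0.007 -3.142]
```

```bash
python3 -m jog '[[0.2,-30,15,0,0,0,0],[0.2,-60,30,0,0,0,0],[0.2,-81,43,5,0,0,0],[0.2,-81,43,5,0,0,0],[0.2,-81,43,5,0,0,0]]'
python3 - <<'E'
from h import *
import time
c=env.capture("scene"); t=env.capture("top")
ps=np.array([pose()[0]]); print(ps)
a=cv2.resize(c["image"][150:290,340:480,::-1],None,fx=4,fy=4,interpolation=cv2.INTER_CUBIC)[:560,:400]
b=cv2.resize(t["image"][140:280,110:210,::-1],None,fx=4,fy=4,interpolation=cv2.INTER_CUBIC)
cv2.imwrite("pics/d.png",np.hstack([a,b]))
p=np.array([.529,.370,.12])
print((proj(c,p)-[340,150])*4,(proj(t,p)-[110,140])*4)
E
```

```text
time_s: 3.3
ee_pos: [0.5265, 0.3697, 0.1727]
eef_rot: [-0.001, -0.0, 1.0, -0.001]
force: [-1.0, -0.2, -1.4]
opening: 0.0277
[[0.52629089 0.36974292 0.17380791]]
[246.5413447  181.59526042] [187.2258795  201.32005797]
```

View pics/d.png

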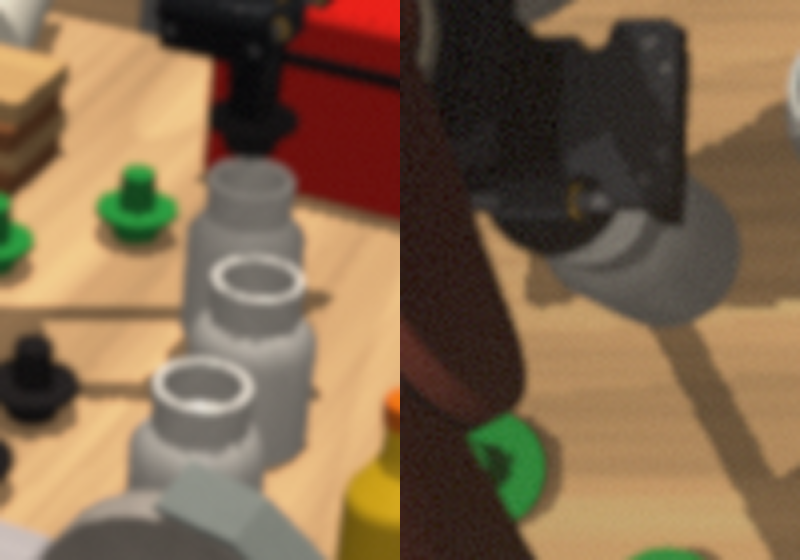

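Scene view: the stopper's flange at x≈254 is over the J1 mouth at x≈252, so it's aligned to about 1 mm. Next I lower it.

```bash
python3 -m jog '[[0.2,-1,0,10,0,0,0],[0.2,-1,0,20,0,0,0],[0.2,-1,0,28,0,0,0],[0.2,-1,0,36,0,0,0],[0.2,-1,0,36,0,0,0]]'
python3 -m jog '[[0.2,0,0,3,0,0,0],[0.2,0,0,6,0,0,0],[0.2,0,0,8,0,0,0],[0.2,0,0,10,0,0,0],[0.2,0,0,10,0,0,0]]'
```

```text
time_s: 3.9
ee_pos: [0.5274, 0.3697, 0.1366]
eef_rot: [-0.001, -0.0, 1.0, -0.001]
force: [-0.8, -1.2, -1.1]
opening: 0.0273
time_s: 4.4
ee_pos: [0.5289, 0.3705, 0.1306]
eef_rot: [0.001, -0.0, 1.0, 0.0]
force: [-2.7, -1.3, 7.1]
opening: 0.027
```

```bash
python3 -m jog '[[0.2,0,0,2,0,0,0],[0.2,0,0,2,0,0,0],[0.2,0,0,2,0,0,0]]'
python3 -m jog '[[0.55,0,0,-2,0,0,0],[0.55,0,0,-2,0,0,0],[0.55,0,0,-2,0,0,0],[0.55,0,0,-2,0,0,0]]'
python3 -m jog '[[0.55,0,0,-20,0,0,0],[0.55,0,0,-50,0,0,0],[0.6,0,0,-70,0,0,0],[0.7,0,0,-80,0,0,0],[0.7,0,0,-80,0,0,0]]'
python3 -c "
from h import *
todo([.4515,.197,.19],np.pi/2)"
```

```text
time_s: 4.7
ee_pos: [0.5294, 0.3708, 0.1306]
eef_rot: [0.001, -0.0, 1.0, 0.001]
force: [-5.9, -2.8, 15.6]
opening: 0.0274
time_s: 5.1
ee_pos: [0.5281, 0.3701, 0.1279]
eef_rot: [-0.0, -0.0, 1.0, -0.0]
force: [0.8, -0.7, -0.6]
opening: 0.0461
time_s: 5.6
ee_pos: [0.5291, 0.3707, 0.21]
eef_rot: [0.001, -0.0, 1.0, 0.001]
force: [-1.1, -0.2, 0.1]
opening: 0.0587
shift [  77.7 -173.7   19.6] turn [0.001 0.002 0.   ]
shift [  77.7 -173.7   19.6] turn [-4.000e-03  2.000e-03 -3.141e+00]
```

```bash
python3 -m jog '[[0.7,15,-40,0,0,0,0],[0.7,32,-80,5,0,0,0],[0.7,50,-120,10,0,0,0],[0.7,78,-174,30,0,0,0],[0.7,78,-174,30,0,0,0]]'
python3 -m jog '[[0.7,0,0,10,0,0,0],[0.7,0,0,10,0,0,0]]'
python3 - <<'E'
from h import *
import pickle
c=env.capture("wrist"); pickle.dump(c,open("w.pkl","wb")); s=env.capture("scene"); print(pose()[0])
a=cv2.resize(c["image"][100:340,:,::-1],(800,300))
b=cv2.resize(s["image"][150:290,300:480,::-1],(385,300),interpolation=cv2.INTER_CUBIC)
o=np.zeros((600,800,3),np.uint8); o[:300]=a;o[300:,:385]=b; cv2.imwrite("pics/e.png",o)
for q in [(.4515,.197,.025),(.4535,.0985,.025)]: print((proj(c,q)-[0,100])*1.25)
E
```

```text
time_s: 6.1
ee_pos: [0.4459, 0.1928, 0.1742]
eef_rot: [-0.004, 0.001, 1.0, -0.001]
force: [-0.4, 0.6, -0.8]
opening: 0.0608
time_s: 6.3
ee_pos: [0.4499, 0.1964, 0.1668]
eef_rot: [-0.001, 0.0, 1.0, -0.0]
force: [0.2, 0.1, -0.9]
opening: 0.0607
[0.4508977  0.1972034  0.16833677]
[392.73766637 159.22250099]
[250.56761309 162.19582193]
```

View pics/e.png

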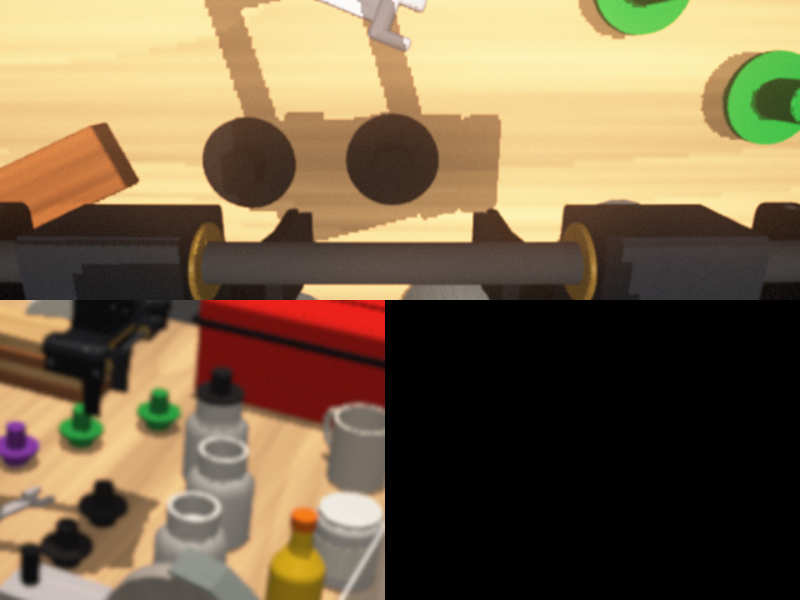

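J1's stopper looks home, with the flange on the neck at (220,390). In the wrist view S2's disc is at (392,159), as predicted, and S3's at (249,162) matches too. Next I grasp S2.

```bash
python3 -m jog '[[0.7,0,0,40,0,0,0],[0.7,0,0,80,0,0,0],[0.7,0,0,110,0,0,0],[0.7,0,0,139,0,0,0],[0.7,0,0,139,0,0,0]]'
python3 -m jog '[[0.2,0,0,0,0,0,0],[0.2,0,0,0,0,0,0],[0.2,0,0,0,0,0,0],[0.2,0,0,0,0,0,0],[0.2,0,0,0,0,0,0]]' 20
python3 -m jog '[[0.2,0,0,-40,0,0,0],[0.2,0,0,-80,0,0,0],[0.2,0,0,-120,0,0,0],[0.2,0,0,-145,0,0,0],[0.2,0,0,-145,0,0,0]]' 
python3 -c "
from h import *
todo([.5835,.2455,.175],np.pi/2)"
```

```text
time_s: 6.9
ee_pos: [0.4485, 0.1966, 0.0265]
eef_rot: [-0.003, -0.001, 1.0, -0.001]
force: [-0.6, 0.8, -0.4]
opening: 0.061
time_s: 7.4
ee_pos: [0.4509, 0.1964, 0.0304]
eef_rot: [0.001, -0.0, 1.0, 0.0]
force: [-0.7, 0.4, 0.1]
opening: 0.029
time_s: 7.9
ee_pos: [0.4533, 0.197, 0.1795]
eef_rot: [0.004, -0.0, 1.0, 0.001]
force: [0.5, -0.6, -0.6]
opening: 0.0271
shift [-130.2   48.5    5.8] turn [0.002 0.009 0.   ]
shift [-130.2   48.5    5.8] turn [-0.013  0.004 -3.141]
```

```bash
python3 -m jog '[[0.2,-40,15,0,0,0,0],[0.2,-80,30,0,0,0,0],[0.2,-115,42,0,0,0,0],[0.2,-132,48.5,0,0,0,0],[0.2,-132,48.5,0,0,0,0]]'
python3 -m jog '[[0.2,0,0,0,0,0,0],[0.2,0,0,0,0,0,0]]'
python3 - <<'E'
from h import *
s=env.capture("scene");t=env.capture("top"); print(pose()[0])
a=cv2.resize(s["image"][180:280,340:440,::-1],(400,400),interpolation=cv2.INTER_CUBIC)
b=cv2.resize(t["image"][120:220,190:290,::-1],(400,400),interpolation=cv2.INTER_CUBIC)
cv2.imwrite("pics/f.png",np.hstack([a,b]))
E
```

```text
time_s: 8.4
ee_pos: [0.5832, 0.2449, 0.1725]
eef_rot: [-0.001, 0.0, 1.0, -0.0]
force: [-1.2, -0.0, -1.3]
opening: 0.0275
time_s: 8.6
ee_pos: [0.5809, 0.2444, 0.1736]
eef_rot: [-0.001, -0.0, 1.0, -0.0]
force: [0.1, 0.4, -0.7]
opening: 0.0274
[0.5813567  0.24447019 0.17439135]
```

View pics/f.png

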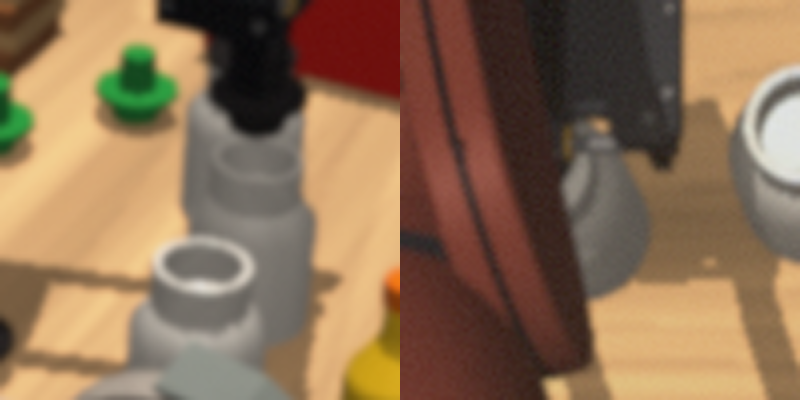

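The flange at x≈258 is over the J2 mouth at x≈257, so I lower it. The image count is now 9.

```bash
python3 -m jog '[[0.2,-2,0,10,0,0,0],[0.2,-2,0,20,0,0,0],[0.2,-2,0,28,0,0,0],[0.2,-2,0,36,0,0,0],[0.2,-2,0,36,0,0,0]]'
python3 -m jog '[[0.2,0,0,3,0,0,0],[0.2,0,0,6,0,0,0],[0.2,0,0,9,0,0,0],[0.2,0,0,11,0,0,0],[0.2,0,0,12,0,0,0]]'
```

```text
time_s: 9.2
ee_pos: [0.5831, 0.2444, 0.1363]
eef_rot: [-0.002, -0.0, 1.0, -0.0]
force: [0.2, 0.0, -0.6]
opening: 0.0273
time_s: 9.7
ee_pos: [0.5856, 0.2452, 0.1304]
eef_rot: [0.002, -0.0, 1.0, 0.0]
force: [-7.1, -1.4, 20.8]
opening: 0.0273
```

```bash
python3 -m jog '[[0.55,0,0,-2,0,0,0],[0.55,0,0,-3,0,0,0],[0.55,0,0,-3,0,0,0],[0.55,0,0,-3,0,0,0]]'
python3 -m jog '[[0.55,0,0,-20,0,0,0],[0.55,0,0,-50,0,0,0],[0.6,0,0,-70,0,0,0],[0.7,0,0,-80,0,0,0],[0.7,0,0,-80,0,0,0]]'
python3 -c "
from h import *
todo([.4535,.0985,.17],np.pi/2)"
```

```text
time_s: 10.1
ee_pos: [0.5842, 0.2447, 0.1291]
eef_rot: [-0.0, -0.0, 1.0, -0.0]
force: [0.8, -0.7, 0.2]
opening: 0.0459
time_s: 10.6
ee_pos: [0.5852, 0.245, 0.211]
eef_rot: [0.001, -0.0, 1.0, 0.0]
force: [0.5, -0.1, -0.2]
opening: 0.0582
shift [ 131.9 -146.5   40.5] turn [0.001 0.003 0.   ]
shift [ 131.9 -146.5   40.5] turn [-4.000e-03  1.000e-03 -3.141e+00]
```

```bash
python3 -m jog '[[0.7,30,-35,0,0,0,0],[0.7,65,-75,5,0,0,0],[0.7,100,-115,20,0,0,0],[0.7,131,-146,40,0,0,0],[0.7,131,-146,40,0,0,0]]'
python3 -m jog '[[0.7,0,0,0,0,0,0],[0.7,0,0,0,0,0,0]]'
python3 - <<'E'
from h import *
c=env.capture("wrist"); s=env.capture("scene"); print(pose()[0])
a=cv2.resize(c["image"][100:340,:,::-1],(800,300))
b=cv2.resize(s["image"][150:290,300:480,::-1],(385,300),interpolation=cv2.INTER_CUBIC)
o=np.zeros((600,800,3),np.uint8); o[:300]=a;o[300:,:385]=b; cv2.imwrite("pics/g.png",o)
for q in [(.4535,.0985,.025)]: print((proj(c,q)-[0,100])*1.25)
E
```

```text
time_s: 11.1
ee_pos: [0.446, 0.0962, 0.1632]
eef_rot: [-0.006, 0.001, 1.0, -0.001]
force: [0.6, 1.0, -0.7]
opening: 0.0609
time_s: 11.3
ee_pos: [0.4544, 0.0991, 0.1699]
eef_rot: [0.001, 0.0, 1.0, 0.0]
force: [0.1, -0.5, 0.5]
opening: 0.0608
[0.45496705 0.0994662  0.17044774]
[390.97712393 153.97410298]
```

View pics/g.png

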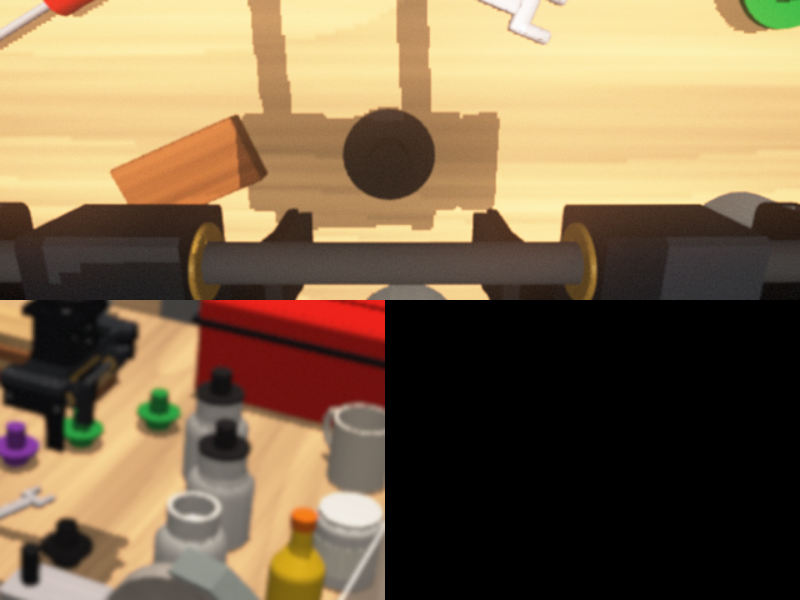

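S2 sits home on J2 with its flange level at (224,445). S3's disc at (389,154) matches the predicted (391,154), so I grasp it.

```bash
python3 -m jog '[[0.7,1,0,40,0,0,0],[0.7,1,0,80,0,0,0],[0.7,1,0,110,0,0,0],[0.7,1,0,141,0,0,0],[0.7,1,0,141,0,0,0]]'
python3 -m jog '[[0.2,0,0,0,0,0,0],[0.2,0,0,0,0,0,0],[0.2,0,0,0,0,0,0],[0.2,0,0,0,0,0,0],[0.2,0,0,0,0,0,0]]' 20
python3 -m jog '[[0.2,0,0,-40,0,0,0],[0.2,0,0,-80,0,0,0],[0.2,0,0,-120,0,0,0],[0.2,0,0,-145,0,0,0],[0.2,0,0,-145,0,0,0]]' 
python3 -m jog '[[0.2,0,0,0,0,0,0],[0.2,0,0,0,0,0,0]]'
python3 -c "
from h import *
todo([.605,.112,.175],np.pi/2)"
```

```text
time_s: 11.9
ee_pos: [0.4507, 0.0991, 0.0254]
eef_rot: [-0.003, -0.001, 1.0, -0.0]
force: [-0.3, -0.2, 1.0]
opening: 0.0608
time_s: 12.4
ee_pos: [0.453, 0.0987, 0.0294]
eef_rot: [0.001, -0.0, 1.0, -0.0]
force: [0.3, -0.7, 0.4]
opening: 0.0286
time_s: 12.9
ee_pos: [0.4553, 0.0989, 0.1783]
eef_rot: [0.004, -0.0, 1.0, 0.0]
force: [-0.0, -0.9, -0.4]
opening: 0.0271
time_s: 13.1
ee_pos: [0.4512, 0.0987, 0.1719]
eef_rot: [-0.001, -0.0, 1.0, -0.0]
force: [-0.2, 0.5, -1.0]
opening: 0.027
shift [-153.8   13.3   -3.5] turn [-0.    -0.003  0.   ]
shift [-153.8   13.3   -3.5] turn [ 0.004 -0.    -3.141]
```

```bash
python3 -m jog '[[0.2,-40,4,-2,0,0,0],[0.2,-85,8,-2,0,0,0],[0.2,-125,12,-2,0,0,0],[0.2,-152,13.5,-2,0,0,0],[0.2,-152,13.5,-2,0,0,0]]'
python3 -m jog '[[0.2,0,0,0,0,0,0],[0.2,0,0,0,0,0,0]]'
python3 - <<'E'
from h import *
s=env.capture("scene"); print(pose()[0])
# neck bright ring columns and dark flange, J3 near (390,247)
a=cv2.resize(s["image"][190:290,340:440,::-1],(500,500),interpolation=cv2.INTER_CUBIC)
cv2.imwrite("pics/i.png",a)
E
```

```text
time_s: 13.6
ee_pos: [0.6057, 0.112, 0.1725]
eef_rot: [-0.002, 0.0, 1.0, -0.0]
force: [-0.9, -0.8, -1.6]
opening: 0.0278
time_s: 13.8
ee_pos: [0.6027, 0.1122, 0.174]
eef_rot: [-0.002, -0.0, 1.0, -0.0]
force: [0.2, 0.9, -0.4]
opening: 0.0273
[0.60296674 0.11227296 0.17459953]
```

View pics/i.png

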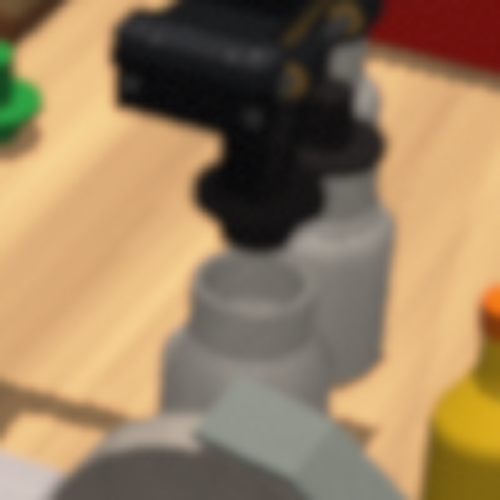

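The flange at x≈259 is over the J3 mouth at x≈255, about 1 mm off and inside the lead-in, so I lower it. Image count: 11.

```bash
python3 -m jog '[[0.2,-1,-1,10,0,0,0],[0.2,-1,-1,20,0,0,0],[0.2,-1,-1,28,0,0,0],[0.2,-1,-1,36,0,0,0],[0.2,-1,-1,36,0,0,0]]'
python3 -m jog '[[0.2,0,0,3,0,0,0],[0.2,0,0,6,0,0,0],[0.2,0,0,9,0,0,0],[0.2,0,0,11,0,0,0],[0.2,0,0,12,0,0,0]]'
```

```text
time_s: 14.35
ee_pos: [0.6041, 0.1112, 0.1375]
eef_rot: [-0.002, -0.0, 1.0, -0.0]
force: [0.2, 0.2, -0.9]
opening: 0.0275
time_s: 14.85
ee_pos: [0.606, 0.1113, 0.1298]
eef_rot: [0.001, -0.0, 1.0, -0.0]
force: [-6.7, -1.5, 15.1]
opening: 0.0272
```

```bash
python3 -m jog '[[0.55,0,0,-2,0,0,0],[0.55,0,0,-3,0,0,0],[0.55,0,0,-3,0,0,0],[0.55,0,0,-3,0,0,0]]'
python3 -m jog '[[0.55,0,0,-20,0,0,0],[0.55,0,0,-50,0,0,0],[0.6,0,0,-95,0,0,0],[0.6,0,0,-140,0,0,0],[0.6,0,0,-175,0,0,0]]'
python3 -m jog '[[0.6,0,-45,0,0,0,0],[0.6,0,-90,0,0,0,0],[0.6,0,-135,0,0,0,0],[0.6,0,-180,0,0,0,0],[0.6,0,-232,0,0,0,0]]'
python3 -m jog '[[0.6,0,0,0,0,0,0],[0.6,0,0,0,0,0,0],[0.6,0,0,0,0,0,0]]'
python3 - <<'E'
from h import *
import pickle
c=env.capture("wrist"); s=env.capture("scene"); t=env.capture("top");pickle.dump((c,s),open("w.pkl","wb")); print(pose()[0])
crop(c,0,0,640,480,1.25,"pics/j.png")
a=cv2.resize(s["image"][150:290,300:480,::-1],(385,300),interpolation=cv2.INTER_CUBIC)
im=cv2.imread("pics/j.png"); im[380:600,:283]=cv2.resize(a,(283,220)); cv2.imwrite("pics/j.png",im)
for q in [(.608,-.091,.138),(.6087,-.152,.138),(.529,-.122,.178)]: print(proj(c,q)*1.25)
E
```

```text
time_s: 15.25
ee_pos: [0.6053, 0.1113, 0.1303]
eef_rot: [-0.0, -0.0, 1.0, 0.0]
force: [0.3, -1.3, 0.5]
opening: 0.0459
time_s: 15.75
ee_pos: [0.6058, 0.1113, 0.3085]
eef_rot: [0.001, -0.0, 1.0, 0.0]
force: [0.4, 0.3, -0.9]
opening: 0.0516
time_s: 16.25
ee_pos: [0.6052, -0.1199, 0.3054]
eef_rot: [0.0, -0.001, 1.0, 0.0]
force: [0.4, -0.7, 0.1]
opening: 0.052
time_s: 16.55
ee_pos: [0.6054, -0.1179, 0.3053]
eef_rot: [-0.0, -0.0, 1.0, 0.0]
force: [0.3, -0.5, 0.3]
opening: 0.0521
[ 0.6055833  -0.11720626  0.3055712 ]
[427.82496007 277.52934646]
[345.95007804 278.44390772]
[385.08280258 165.61300377]
```

View pics/j.png

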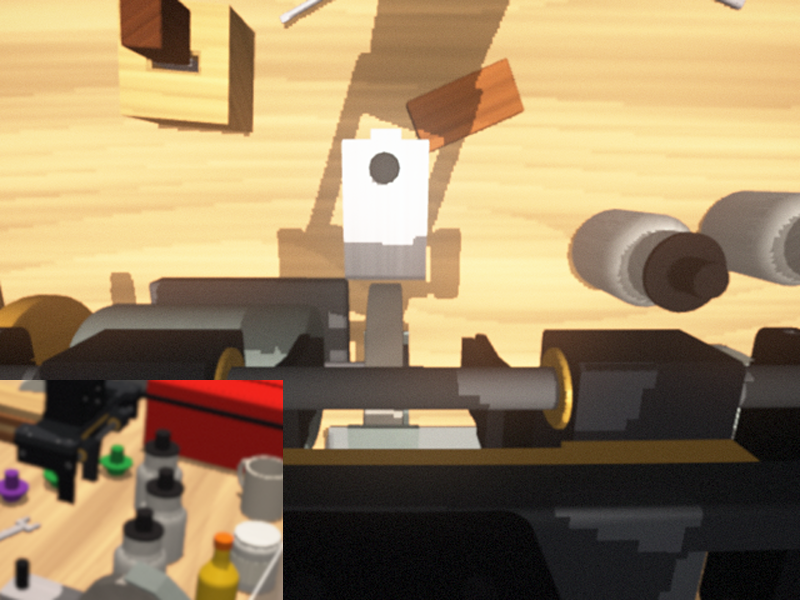

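All three jugs are stoppered. The rest's corners are at (342,140), (429,140), (345,278) and (425,278), the post at (384,167), the wheel rim's front at about (384,284) and the slot at about (176,62). Image count: 12.

Run:
```python
from h import *
import pickle
c,s=pickle.load(open("w.pkl","rb"))
f=lambda p,z:atz(c,((p[0]+.5)/1.25-.5,(p[1]+.5)/1.25-.5),z).round(4)
for n,p,z in [("BL",(342,140),.138),("BR",(429,140),.138),("FL",(345,278),.138),("FR",(425,278),.138),("post",(384.5,167),.178),("rimL",(367,285),.138),("rimR",(402,285),.138),
 ("st BLc",(120,113),.07),("st BRc",(229,122),.07),("st TRc",(229,8),.07),("slot c1",(152,69),.07),("slot c2",(200,72),.07),("slot c3",(200,55),.07)]: print(n,f(p,z))
g=c["image"]; cv2.imwrite("pics/k.png",np.hstack([cv2.resize(g[190:290,260:360,::-1],(400,400),interpolation=cv2.INTER_CUBIC),cv2.resize(g[0:100,90:190,::-1],(400,400),interpolation=cv2.INTER_CUBIC)]))
```

```text
BL [ 0.5104 -0.1525  0.138 ]
BR [ 0.5104 -0.0921  0.138 ]
FL [ 0.6083 -0.1528  0.138 ]
FR [ 0.6083 -0.0932  0.138 ]
post [ 0.5298 -0.1224  0.178 ]
rimL [ 0.6136 -0.1365  0.138 ]
rimR [ 0.6136 -0.1103  0.138 ]
st BLc [ 0.4817 -0.3448  0.07  ]
st BRc [ 0.4898 -0.2535  0.07  ]
st TRc [ 0.4039 -0.2469  0.07  ]
slot c1 [ 0.4481 -0.3137  0.07  ]
slot c2 [ 0.4509 -0.2743  0.07  ]
slot c3 [ 0.4381 -0.2732  0.07  ]
```

View pics/k.png

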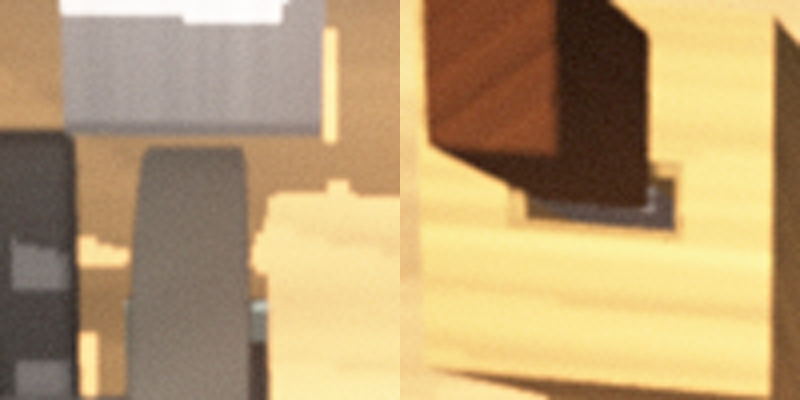

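Grinder yaw is about 0° and the gap is now about 5 mm, with the rim at x≈0.6136 and the wheel centre at y≈-0.123. The stand's yaw is about -4.6°, with the slot centre near (0.443,-0.2935). First I grip the post and open the rest.

```bash
python3 -m jog '[[0.6,40,-3,10,0,0,0],[0.6,76,-5.5,40,0,0,0],[0.6,76,-5.5,85,0,0,0],[0.6,76,-5.5,125,0,0,0],[0.6,76,-5.5,150,0,0,0]]'
python3 -m jog '[[0.6,0,0,6,0,0,0],[0.6,0,0,12,0,0,0],[0.6,0,0,12,0,0,0],[0.6,0,0,12,0,0,0]]'
python3 -c "
from h import *
todo([.529,-.1225,.143],np.pi/2)"
```

```text
time_s: 17.2
ee_pos: [0.5278, -0.1225, 0.1526]
eef_rot: [-0.001, -0.001, 1.0, 0.001]
force: [0.1, 0.4, 0.2]
opening: 0.052
time_s: 17.6
ee_pos: [0.5307, -0.1244, 0.1453]
eef_rot: [0.001, -0.0, 1.0, -0.001]
force: [0.6, 0.2, -0.1]
opening: 0.0525
shift [1.7 1.9 2.3] turn [-0.001  0.003  0.001]
shift [1.7 1.9 2.3] turn [-4.000e-03 -2.000e-03 -3.141e+00]
```

```bash
python3 -m jog '[[0.1,1,1,0,0,0,0],[0.1,1,1,0,0,0,0],[0.1,1,1,0,0,0,0],[0.1,1,1,0,0,0,0],[0.1,1,1,0,0,0,0]]' 20
python3 -m jog '[[0.1,2,0,0,0,0,0],[0.1,4,0,0,0,0,0],[0.1,6,0,0,0,0,0],[0.1,8,0,0,0,0,0],[0.1,10,0,0,0,0,0]]'
python3 -m jog '[[0.1,1,0,0,0,0,0],[0.1,1,0,0,0,0,0],[0.1,1,0,0,0,0,0]]'
```

```text
time_s: 18.1
ee_pos: [0.5285, -0.1232, 0.1436]
eef_rot: [0.0, -0.0, 1.0, 0.0]
force: [-0.6, 8.4, 0.4]
opening: 0.02
time_s: 18.6
ee_pos: [0.5186, -0.1229, 0.1436]
eef_rot: [0.0, -0.0, 1.0, 0.0]
force: [4.9, 2.7, -0.6]
opening: 0.0196
time_s: 18.9
ee_pos: [0.5174, -0.1229, 0.1436]
eef_rot: [-0.0, -0.0, 1.0, 0.0]
force: [3.4, 4.3, -0.4]
opening: 0.0193
```

```bash
python3 -m jog '[[0.5,0,0,0,0,0,0],[0.5,0,0,0,0,0,0],[0.6,0,0,-30,0,0,0],[0.7,0,0,-70,0,0,0],[0.7,0,0,-70,0,0,0]]'
python3 -m jog '[[0.7,20,-45,0,0,0,0.04],[0.7,40,-90,0,0,0,0.08],[0.7,60,-125,0,0,0,0.08],[0.7,80,-155,0,0,0,0.08],[0.7,93,-169,10,0,0,0.08]]'
python3 -m jog '[[0.7,0,0,0,0,0,0],[0.7,0,0,0,0,0,0]]'
python3 - <<'E'
from h import *
todo([.4245,-.2925,.080],np.pi/2-.08)
c=env.capture("wrist"); crop(c,0,100,640,280,1.25,"pics/l.png")
def P(n,x,y,z):
    b=np.array([.443,-.2935]); k=np.array([np.cos(-.08),np.sin(-.08)]); m=np.array([-k[1],k[0]])
    q=b+k*x+m*y; print(n,((proj(c,(*q,z))-[0,100])*1.25).round(0))
for x in(-.039,.003):
    for y in(-.015,.015): P(("top",x,y),x,y,.12)
P("slot",.0065,.0195,.07)
E
```

```text
time_s: 19.4
ee_pos: [0.5202, -0.1251, 0.2196]
eef_rot: [0.004, 0.0, 1.0, -0.002]
force: [1.6, -0.2, 0.9]
opening: 0.0518
time_s: 19.9
ee_pos: [0.423, -0.2955, 0.2044]
eef_rot: [0.0, 0.041, 0.999, -0.001]
force: [-0.0, 0.3, 0.1]
opening: 0.0608
time_s: 20.1
ee_pos: [0.4239, -0.2922, 0.203]
eef_rot: [-0.001, 0.041, 0.999, 0.0]
force: [0.5, -0.3, -0.3]
opening: 0.0608
shift [ -0.8  -0.3 123. ] turn [ 0.001 -0.001 -0.001]
shift [ -0.8  -0.3 123. ] turn [-2.00e-03 -1.00e-03  3.14e+00]
('top', -0.039, -0.015) [365. 144.]
('top', -0.039, 0.015) [419. 144.]
('top', 0.003, -0.015) [366. 216.]
('top', 0.003, 0.015) [418. 216.]
slot [421. 196.]
```

View pics/l.png

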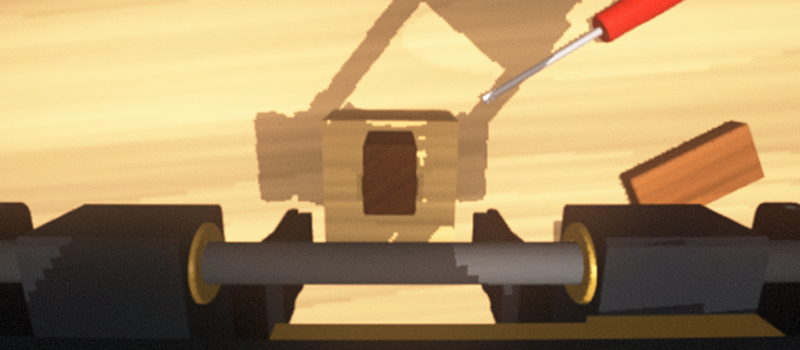

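The handle's top is at (363..417, 142..214), about 1 mm off the prediction and with the yaw matching. Image count: 14. I grip it and lift straight up.

```bash
python3 -m jog '[[0.7,0,-0.5,40,0,0,0],[0.7,0,-0.5,75,0,0,0],[0.7,0,-0.5,100,0,0,0],[0.7,0,-0.5,123,0,0,0],[0.7,0,-0.5,123,0,0,0]]'
python3 -m jog '[[0.1,0,0,0,0,0,0],[0.1,0,0,0,0,0,0],[0.1,0,0,0,0,0,0],[0.1,0,0,0,0,0,0],[0.1,0,0,0,0,0,0]]' 35
python3 -c "
from h import *
print(pose()[0])"
python3 -m jog '[[0.1,0,0,-25,0,0,0],[0.1,0,0,-50,0,0,0],[0.1,0,0,-75,0,0,0],[0.1,0,0,-110,0,0,0],[0.1,0,0,-150,0,0,0]]'
python3 -m jog '[[0.1,0,0,0,0,0,-0.08],[0.1,0,0,0,0,0,-0.08],[0.1,0,0,0,0,0,-0.08]]'
python3 -c "
from h import *
todo([.57,-.123,.235],np.pi/2)"
```

```text
time_s: 20.65
ee_pos: [0.4231, -0.2898, 0.0774]
eef_rot: [-0.002, 0.039, 0.999, 0.002]
force: [-0.7, 0.6, 0.4]
opening: 0.0607
time_s: 21.15
ee_pos: [0.4249, -0.2933, 0.0815]
eef_rot: [0.001, 0.04, 0.999, -0.001]
force: [0.1, 1.0, 4.3]
opening: 0.0297
[ 0.42490125 -0.29325419  0.08145133]
time_s: 21.65
ee_pos: [0.4235, -0.292, 0.2305]
eef_rot: [-0.001, 0.04, 0.999, 0.001]
force: [0.9, -0.6, -1.1]
opening: 0.0301
time_s: 21.95
ee_pos: [0.4238, -0.2922, 0.2295]
eef_rot: [-0.001, 0.001, 1.0, 0.001]
force: [0.8, -0.3, -2.1]
opening: 0.0298
shift [-145.9  169.5   -5.5] turn [ 0.001 -0.001 -0.002]
shift [-145.9  169.5   -5.5] turn [-2.00e-03 -2.00e-03  3.14e+00]
```

```bash
python3 -m jog '[[0.1,-30,10,-30,0,0,0],[0.1,-70,45,-50,0,0,0],[0.1,-110,85,-50,0,0,0],[0.1,-140,125,-50,0,0,0],[0.1,-164,169,-50,0,0,0]]'
python3 -m jog '[[0.1,0,0,20,0,0,0],[0.1,0,0,40,0,0,0],[0.1,0,0,50,0,0,0],[0.1,0,0,50,0,0,0],[0.1,0,0,50,0,0,0]]'
python3 - <<'E'
from h import *
todo([.5875,-.123,.148],np.pi/2)
c=env.capture("wrist");s=env.capture("scene");t=env.capture("top")
a=cv2.resize(c["image"][200:300,220:400,::-1],(540,300),interpolation=cv2.INTER_CUBIC)
b=cv2.resize(s["image"][220:320,280:380,::-1],(400,300),interpolation=cv2.INTER_CUBIC)
d=cv2.resize(t["image"][100:220,360:460,::-1],(250,300),interpolation=cv2.INTER_CUBIC)
o=np.zeros((600,800,3),np.uint8);o[:300,:540]=a;o[:300,545:795]=d;o[300:,:400]=b
cv2.imwrite("pics/m.png",o)
for n,q in dict(rim=(.6136,-.123,.138),edge=(.597,-.123,.138)).items(): print(n,(proj(c,q)-[220,200])*3,(proj(s,q)-[280,220])*[4,3]+[0,300])
E
```

```text
time_s: 22.45
ee_pos: [0.5825, -0.1333, 0.2786]
eef_rot: [-0.001, 0.001, 1.0, 0.0]
force: [1.2, 0.5, -1.9]
opening: 0.0298
time_s: 22.95
ee_pos: [0.5816, -0.1351, 0.2304]
eef_rot: [-0.0, 0.001, 1.0, 0.0]
force: [-0.6, -0.3, -1.6]
opening: 0.0295
shift [-5.9 12.1 82.4] turn [ 0.    -0.001 -0.001]
shift [-5.9 12.1 82.4] turn [-1.00e-03 -0.00e+00  3.14e+00]
rim [328.92223207 242.85441707] [273.09197435 521.5634709 ]
edge [329.56794433 179.57901606] [244.50111327 514.28567636]
```

View pics/m.png

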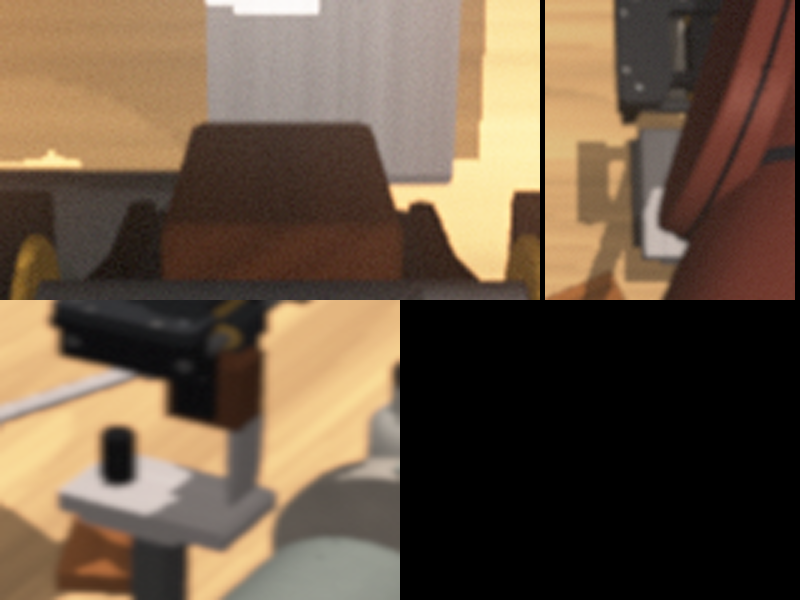

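Wrist view: the rest edge is at row ≈181, i.e. x≈0.5975, so the gap is about 16 mm. Scene view: the blade hangs upright just above the rest. Image count: 15. I align at height first, then lower.

```bash
python3 -m jog '[[0.1,-3,6,0,0,0,0],[0.1,-6,12,0,0,0,0],[0.1,-6,12,0,0,0,0],[0.1,-6,12,0,0,0,0],[0.1,-6,12,0,0,0,0]]'
python3 -m jog '[[0.1,0,0,10,0,0,0],[0.1,0,0,20,0,0,0],[0.1,0,0,30,0,0,0],[0.1,0,0,40,0,0,0],[0.1,0,0,40,0,0,0]]'
```

```text
time_s: 23.6
ee_pos: [0.5879, -0.1227, 0.2305]
eef_rot: [-0.0, -0.0, 1.0, -0.0]
force: [0.1, -0.4, -3.3]
opening: 0.0298
time_s: 24.1
ee_pos: [0.5864, -0.1223, 0.1877]
eef_rot: [-0.002, -0.0, 1.0, 0.001]
force: [-0.2, 0.8, -2.0]
opening: 0.0297
```

```bash
python3 -m jog '[[0.1,0,0,10,0,0,0],[0.1,0,0,20,0,0,0],[0.1,0,0,30,0,0,0],[0.1,0,0,37,0,0,0],[0.1,0,0,37,0,0,0]]'
python3 -m jog '[[0.1,0,0,1,0,0,0],[0.1,0,0,2,0,0,0],[0.1,0,0,3,0,0,0],[0.1,0,0,4,0,0,0],[0.1,0,0,4,0,0,0]]'
```

```text
time_s: 24.6
ee_pos: [0.5869, -0.1224, 0.1517]
eef_rot: [-0.001, -0.0, 1.0, 0.0]
force: [-1.0, -0.0, -2.0]
opening: 0.0299
time_s: 25.1
ee_pos: [0.5879, -0.1227, 0.1496]
eef_rot: [0.0, -0.0, 1.0, -0.0]
force: [-0.2, 0.8, -2.3]
opening: 0.0298
```

```bash
python3 -m jog '[[0.1,0,0,1,0,0,0],[0.1,0,0,1.5,0,0,0],[0.1,0,0,1.5,0,0,0],[0.1,0,0,1.5,0,0,0]]'
python3 -m jog '[[0.1,0,0,1,0,0,0],[0.1,0,0,1,0,0,0],[0.1,0,0,1,0,0,0]]'
```

```text
time_s: 25.5
ee_pos: [0.5881, -0.1227, 0.1494]
eef_rot: [0.0, -0.0, 1.0, -0.0]
force: [-2.6, 0.4, 4.6]
opening: 0.0297
time_s: 25.8
ee_pos: [0.5887, -0.1227, 0.1494]
eef_rot: [0.001, -0.0, 1.0, -0.0]
force: [-3.3, 1.2, 9.2]
opening: 0.0297
```

```bash
python3 -m jog '[[0.5,0,0,-2,0,0,0],[0.5,0,0,-2,0,0,0],[0.5,0,0,-2,0,0,0],[0.6,0,0,-2,0,0,0],[0.6,0,0,-2,0,0,0]]'
python3 -m jog '[[0.6,0,0,-25,0,0,0],[0.6,0,0,-60,0,0,0],[0.6,20,0,-85,0,0,0],[0.6,50,0,-85,0,0,0],[0.6,71,0,-85,0,0,0]]'
python3 -m jog '[[0.6,0,0,30,0,0,0],[0.6,0,0,60,0,0,0],[0.6,0,0,75,0,0,0],[0.6,0,0,75,0,0,0]]'
python3 -c "
from h import *
todo([.5175,-.123,.1436],np.pi/2)"
```

```text
time_s: 26.3
ee_pos: [0.5877, -0.1227, 0.1487]
eef_rot: [-0.0, -0.0, 1.0, 0.0]
force: [-0.0, -0.9, 0.1]
opening: 0.0497
time_s: 26.8
ee_pos: [0.5163, -0.1229, 0.2351]
eef_rot: [0.001, -0.0, 1.0, -0.0]
force: [0.4, 0.9, 0.4]
opening: 0.0522
time_s: 27.2
ee_pos: [0.5151, -0.122, 0.1563]
eef_rot: [-0.002, -0.0, 1.0, 0.001]
force: [0.6, 0.2, -1.0]
opening: 0.0524
shift [-2.5 -1.  12.7] turn [ 0.002 -0.005  0.   ]
shift [-2.5 -1.  12.7] turn [ 8.000e-03  3.000e-03 -3.141e+00]
```

```bash
python3 -m jog '[[0.6,-1,-1,7,0,0,0],[0.6,-1,-1,14,0,0,0],[0.6,-1,-1,14,0,0,0],[0.6,-1,-1,14,0,0,0]]'
python3 -m jog '[[0.1,0,0,0,0,0,0],[0.1,0,0,0,0,0,0],[0.1,0,0,0,0,0,0],[0.1,0,0,0,0,0,0],[0.1,0,0,0,0,0,0]]' 20
python3 -m jog '[[0.1,-1.5,0,0,0,0,0],[0.1,-3,0,0,0,0,0],[0.1,-4.5,0,0,0,0,0],[0.1,-6,0,0,0,0,0],[0.1,-7,0,0,0,0,0]]'
python3 -m jog '[[0.1,0,0,0,0,0,0],[0.1,0,0,0,0,0,0]]'
```

```text
time_s: 27.6
ee_pos: [0.5182, -0.1238, 0.1454]
eef_rot: [0.0, -0.0, 1.0, -0.0]
force: [0.1, -0.4, -0.0]
opening: 0.0524
time_s: 28.1
ee_pos: [0.5179, -0.1232, 0.1451]
eef_rot: [0.0, -0.0, 1.0, 0.001]
force: [0.3, 15.1, 3.0]
opening: 0.0196
time_s: 28.6
ee_pos: [0.5242, -0.1229, 0.1451]
eef_rot: [-0.001, -0.0, 1.0, 0.001]
force: [-4.6, 3.5, 5.3]
opening: 0.0193
time_s: 28.8
ee_pos: [0.5242, -0.1229, 0.1451]
eef_rot: [-0.001, -0.0, 1.0, 0.001]
force: [-3.3, 3.3, 3.9]
opening: 0.0192
```

```bash
python3 -m jog '[[0.1,-0.5,0,0,0,0,0],[0.1,-1,0,0,0,0,0],[0.1,-1.5,0,0,0,0,0],[0.1,-2,0,0,0,0,0]]'
python3 -m jog '[[0.1,-0.5,0,0,0,0,0],[0.1,-1,0,0,0,0,0]]'
python3 -m jog '[[0.1,-0.5,0,0,0,0,0],[0.1,-1,0,0,0,0,0]]'
```

```text
time_s: 29.2
ee_pos: [0.5259, -0.1229, 0.1451]
eef_rot: [-0.001, -0.0, 1.0, 0.001]
force: [-5.0, 3.7, 4.2]
opening: 0.0193
time_s: 29.4
ee_pos: [0.5269, -0.1229, 0.1451]
eef_rot: [-0.001, -0.0, 1.0, 0.001]
force: [-5.0, 4.5, 4.7]
opening: 0.0195
time_s: 29.6
ee_pos: [0.5275, -0.1229, 0.145]
eef_rot: [-0.002, -0.0, 1.0, 0.001]
force: [-8.5, 3.8, 6.9]
opening: 0.0196
```

```bash
python3 -m jog '[[0.1,-0.5,0,0,0,0,0],[0.1,-0.5,0,0,0,0,0]]'
python3 -m jog '[[0.1,-0.5,0,0,0,0,0],[0.1,-0.5,0,0,0,0,0]]'
```

```text
time_s: 29.8
ee_pos: [0.5275, -0.1229, 0.145]
eef_rot: [-0.002, -0.0, 1.0, 0.001]
force: [-8.7, 3.5, 7.5]
opening: 0.0196
time_s: 30.0
ee_pos: [0.5275, -0.1229, 0.145]
eef_rot: [-0.003, -0.0, 1.0, 0.001]
force: [-10.4, 4.0, 8.9]
opening: 0.0192
```

Position has stopped while the force rises, so the blade is pinched. I unload without moving the rest, then release.

```bash
python3 -m jog '[[0.1,1,0,0,0,0,0],[0.1,1.8,0,0,0,0,0],[0.1,1.8,0,0,0,0,0]]'
python3 -m jog '[[0.5,0,0,0,0,0,0],[0.5,0,0,0,0,0,0],[0.5,0,0,0,0,0,0],[0.6,0,0,0,0,0,0]]'
python3 -m jog '[[0.6,0,0,-25,0,0,0],[0.6,0,0,-60,0,0,0],[0.6,0,0,-85,0,0,0],[0.6,0,0,-85,0,0,0],[0.6,0,0,-85,0,0,0]]'
python3 - <<'E'
from h import *
todo([.592,-.123,.2],np.pi/2)
s=env.capture("scene");c=env.capture("wrist")
a=cv2.resize(s["image"][200:320,280:400,::-1],(480,480),interpolation=cv2.INTER_CUBIC)
b=cv2.resize(c["image"][160:320,240:400,::-1],(320,320),interpolation=cv2.INTER_CUBIC)
o=np.zeros((480,800,3),np.uint8);o[:,:480]=a;o[:320,480:]=b; cv2.imwrite("pics/n.png",o)
E
```

```text
time_s: 30.3
ee_pos: [0.5275, -0.1229, 0.145]
eef_rot: [-0.001, -0.0, 1.0, 0.001]
force: [-3.8, 4.9, 4.4]
opening: 0.0193
time_s: 30.7
ee_pos: [0.5282, -0.124, 0.145]
eef_rot: [0.0, -0.0, 1.0, -0.0]
force: [-0.2, -0.4, 1.0]
opening: 0.043
time_s: 31.2
ee_pos: [0.5284, -0.124, 0.2304]
eef_rot: [0.001, -0.0, 1.0, -0.0]
force: [-0.7, 0.4, 0.4]
opening: 0.052
shift [-63.5   1.   30.5] turn [-0.001  0.001  0.   ]
shift [-63.5   1.   30.5] turn [-2.000e-03 -1.000e-03 -3.141e+00]
```

```bash
python3 -m jog '[[0.7,-30,0.5,0,0,0,0],[0.7,-64,0.5,0,0,0,0],[0.7,-64,0.5,25,0,0,0],[0.7,-64,0.5,60,0,0,0],[0.7,-64,0.5,80,0,0,0]]'
python3 -m jog '[[0.6,0,0,0,0,0,0],[0.6,0,0,0,0,0,0],[0.6,0,0,0,0,0,0]]'
python3 -m jog '[[0.25,0,0,0,0,0,0],[0.25,0,0,0,0,0,0],[0.25,0,0,0,0,0,0],[0.25,0,0,0,0,0,0],[0.25,0,0,0,0,0,0]]' 15
```

```text
time_s: 31.8
ee_pos: [0.5898, -0.1224, 0.145]
eef_rot: [-0.003, -0.0, 1.0, 0.001]
force: [-1.2, 0.8, -0.7]
opening: 0.0609
time_s: 32.1
ee_pos: [0.5929, -0.1235, 0.1514]
eef_rot: [0.001, -0.0, 1.0, -0.0]
force: [0.4, 0.2, 0.6]
opening: 0.0529
time_s: 32.6
ee_pos: [0.5923, -0.1229, 0.1506]
eef_rot: [0.0, -0.0, 1.0, 0.0]
force: [-1.2, 2.5, 3.7]
opening: 0.0299
```

```bash
python3 -m jog '[[0.25,0,0,-3,0,0,0],[0.25,0,0,-6,0,0,0],[0.25,0,0,-10,0,0,0],[0.25,0,0,-14,0,0,0],[0.25,0,0,-18,0,0,0]]'
python3 -m jog '[[0.25,0,0,-5,0,0,0],[0.25,0,0,-11,0,0,0],[0.25,0,0,-17,0,0,0],[0.25,0,0,-23,0,0,0],[0.25,0,0,-29,0,0,0]]'
python3 -m jog '[[0.25,0,0,-8,0,0,0],[0.25,0,0,-18,0,0,0],[0.25,0,0,-30,0,0,0],[0.25,0,0,-50,0,0,0],[0.25,0,0,-80,0,0,0]]'
python3 -c "
from h import *
todo([.4245,-.2928,.235],np.pi/2-.08)"
```

```text
time_s: 33.1
ee_pos: [0.5922, -0.1233, 0.1683]
eef_rot: [0.0, -0.0, 1.0, -0.0]
force: [2.9, 0.6, -2.6]
opening: 0.0299
time_s: 33.6
ee_pos: [0.5915, -0.1233, 0.1976]
eef_rot: [-0.001, -0.0, 1.0, -0.0]
force: [-0.0, 0.3, -1.8]
opening: 0.0301
time_s: 34.1
ee_pos: [0.591, -0.1229, 0.2766]
eef_rot: [-0.002, -0.0, 1.0, 0.001]
force: [-0.3, -0.7, -1.3]
opening: 0.0297
shift [ 166.4 -169.9   42. ] turn [ 0.001 -0.003  0.08 ]
shift [ 166.4 -169.9   42. ] turn [ 5.000e-03  1.000e-03 -3.061e+00]
```

```bash
python3 -m jog '[[0.25,35,-35,0,0,0,0.03],[0.25,70,-70,0,0,0,0.08],[0.25,105,-105,0,0,0,0.08],[0.25,140,-140,0,0,0,0.08],[0.25,166,-170,0,0,0,0.08]]' 30
python3 -m jog '[[0.25,0,0,15,0,0,0],[0.25,0,0,30,0,0,0],[0.25,0,0,45,0,0,0],[0.25,0,0,60,0,0,0],[0.25,0,0,60,0,0,0]]'
python3 -m jog '[[0.25,0,0,0,0,0,0],[0.25,0,0,0,0,0,0]]'
python3 -c "
from h import *
todo([.4248,-.2926,.150],np.pi/2-.08)"
```

```text
time_s: 34.6
ee_pos: [0.4242, -0.2947, 0.2782]
eef_rot: [0.0, 0.04, 0.999, -0.001]
force: [0.8, -0.4, -1.6]
opening: 0.0301
time_s: 35.1
ee_pos: [0.4254, -0.291, 0.2135]
eef_rot: [-0.002, 0.039, 0.999, 0.002]
force: [-0.7, 0.4, -1.5]
opening: 0.0298
time_s: 35.3
ee_pos: [0.4268, -0.2932, 0.2177]
eef_rot: [0.0, 0.039, 0.999, -0.0]
force: [0.1, 0.2, -1.6]
opening: 0.0298
shift [ 2.1  0.5 67.7] turn [-0.001  0.001  0.001]
shift [ 2.1  0.5 67.7] turn [-1.00e-03 -1.00e-03 -3.14e+00]
```

```bash
python3 -m jog '[[0.25,2,0.5,20,0,0,0],[0.25,2,0.5,40,0,0,0],[0.25,2,0.5,57,0,0,0],[0.25,2,0.5,57,0,0,0],[0.25,2,0.5,57,0,0,0]]'
python3 -m jog '[[0.25,0,0,5,0,0,0],[0.25,0,0,10,0,0,0],[0.25,0,0,15,0,0,0],[0.25,0,0,20,0,0,0],[0.25,0,0,20,0,0,0]]'
```

```text
time_s: 35.8
ee_pos: [0.4246, -0.2928, 0.1609]
eef_rot: [0.0, 0.04, 0.999, -0.0]
force: [-0.4, -0.5, -1.6]
opening: 0.0298
time_s: 36.3
ee_pos: [0.4236, -0.2921, 0.139]
eef_rot: [-0.001, 0.04, 0.999, 0.001]
force: [-0.2, 0.4, -1.9]
opening: 0.0299
```

```bash
python3 -m jog '[[0.25,0,0,5,0,0,0],[0.25,0,0,10,0,0,0],[0.25,0,0,15,0,0,0],[0.25,0,0,20,0,0,0],[0.25,0,0,20,0,0,0]]'
python3 -m jog '[[0.25,0,0,7,0,0,0],[0.25,0,0,14,0,0,0],[0.25,0,0,21,0,0,0],[0.25,0,0,28,0,0,0],[0.25,0,0,32,0,0,0]]'
python3 -m jog '[[0.25,0,0,0,0,0,0],[0.25,0,0,0,0,0,0]]'
```

```text
time_s: 36.8
ee_pos: [0.4236, -0.2921, 0.1189]
eef_rot: [-0.001, 0.04, 0.999, 0.001]
force: [-0.3, -0.8, -2.1]
opening: 0.0299
time_s: 37.3
ee_pos: [0.4237, -0.2922, 0.0869]
eef_rot: [-0.001, 0.04, 0.999, 0.0]
force: [-1.0, 0.0, -1.7]
opening: 0.0297
time_s: 37.5
ee_pos: [0.4242, -0.2926, 0.088]
eef_rot: [-0.0, 0.04, 0.999, 0.0]
force: [0.1, -0.2, -0.8]
opening: 0.0297
```

```bash
python3 -m jog '[[0.25,0,0,2,0,0,0],[0.25,0,0,4,0,0,0],[0.25,0,0,5,0,0,0],[0.25,0,0,5,0,0,0]]'
python3 -m jog '[[0.25,0,0,1,0,0,0],[0.25,0,0,1.5,0,0,0],[0.25,0,0,1.5,0,0,0]]'
```

```text
time_s: 37.9
ee_pos: [0.4241, -0.2925, 0.0828]
eef_rot: [-0.0, 0.04, 0.999, 0.0]
force: [-0.8, 0.2, -1.5]
opening: 0.0299
time_s: 38.2
ee_pos: [0.4242, -0.2926, 0.0826]
eef_rot: [-0.0, 0.04, 0.999, -0.0]
force: [-4.3, 3.4, 7.6]
opening: 0.0299
```

Home: contact at z=0.0826, as expected. I unload, release, retreat and check.

```bash
python3 -m jog '[[0.25,0,0,-1,0,0,0],[0.55,0,0,-1,0,0,0],[0.55,0,0,-1,0,0,0],[0.55,0,0,-1,0,0,0],[0.6,0,0,-1,0,0,0]]'
python3 -m jog '[[0.6,0,0,-30,0,0,0],[0.6,0,0,-70,0,0,0],[0.6,0,0,-115,0,0,0],[0.6,0,0,-160,0,0,0],[0.6,0,0,-200,0,0,0]]'
python3 -m jog '[[0.6,-40,40,0,0,0,-0.08],[0.6,-80,80,0,0,0,-0.08],[0.6,-120,120,0,0,0,-0.08],[0.6,-170,170,0,0,0,-0.08],[0.6,-181,170,-10,0,0,-0.08]]'
python3 -m jog '[[0.6,0,0,0,0,0,0],[0.6,0,0,0,0,0,0]]'
python3 - <<'E'
from h import *
c=env.capture("wrist");s=env.capture("scene");print(pose()[0])
a=cv2.resize(c["image"][0:260,60:500,::-1],(800,473)[:2],interpolation=cv2.INTER_CUBIC)[:,:]
a=cv2.resize(c["image"][0:260,60:380,::-1],(400,325),interpolation=cv2.INTER_CUBIC)
b=cv2.resize(c["image"][190:270,270:370,::-1],(400,320),interpolation=cv2.INTER_CUBIC)
d=cv2.resize(s["image"][170:390,190:490,::-1],(375,275),interpolation=cv2.INTER_CUBIC)
o=np.zeros((600,800,3),np.uint8);o[:325,:400]=a;o[:320,400:]=b;o[325:,:375]=d;cv2.imwrite("pics/z.png",o)
for n,q in dict(rim=(.6136,-.123,.138),edge=(.6076,-.123,.138)).items(): print(n,(proj(c,q)-[270,190])*4+[400,0])
E
```

```text
time_s: 38.7
ee_pos: [0.4242, -0.2927, 0.0825]
eef_rot: [0.0, 0.04, 0.999, -0.0]
force: [-1.1, 0.0, 0.6]
opening: 0.049
time_s: 39.2
ee_pos: [0.4243, -0.2927, 0.285]
eef_rot: [0.001, 0.04, 0.999, -0.0]
force: [1.2, -0.6, 0.2]
opening: 0.0521
time_s: 39.7
ee_pos: [0.6186, -0.1352, 0.2911]
eef_rot: [-0.001, -0.0, 1.0, 0.001]
force: [0.4, -1.5, 0.1]
opening: 0.0517
time_s: 39.9
ee_pos: [0.6186, -0.1367, 0.2917]
eef_rot: [-0.001, -0.001, 1.0, 0.0]
force: [-0.5, -0.2, 0.4]
opening: 0.052
[ 0.61738508 -0.13807378  0.29208871]
rim [635.76777727 108.11112367]
edge [636.09670526  81.47766978]
```

View pics/z.png

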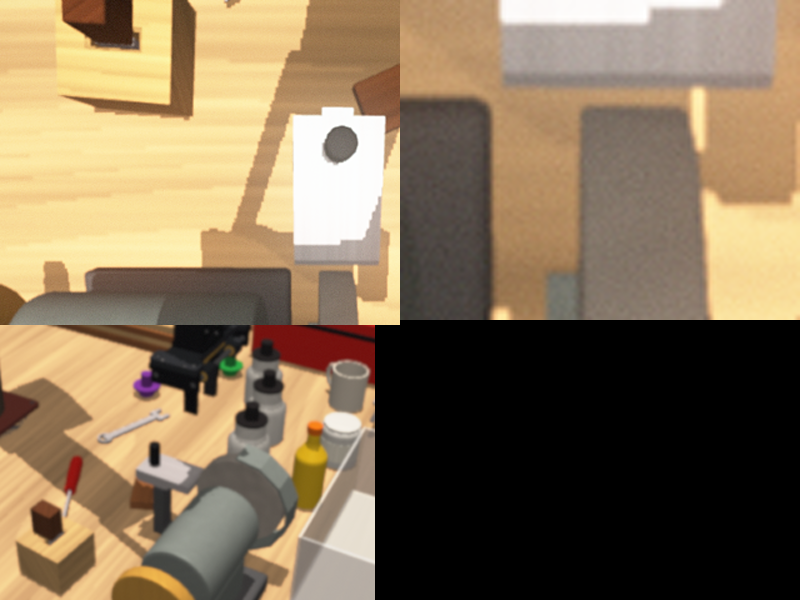

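Last picture: all three stoppers sit flush on their necks. The gauge is home in its stand at (47,525). The rest's edge at row ≈82-86 and the rim at ≈107 put the gap at about 5-6 mm. Handing in.

```bash
python3 -c "
from station import env
print(env.finish_job())"
```

```text
the job is handed in; nothing more can be done
None
```

The job is done and handed in after about 40 s of robot time; no verdict came back.

**Jugs:** All three open jugs have a black stopper. Each was pressed home with 15–21 N and stopped at the expected height. The last pictures show the flanges flat and the jugs upright. I saw no stopper get knocked aside.

**Tool rest:** I opened the rest to about 16 mm and hung the gauge blade in the gap. I then pushed the rest up until it stopped moving while the force rose from about 5 N to 10 N, and unloaded it before letting go. The blade came straight out with at most about 3 N sideways, under the 4 N it takes to move the rest.

**Gauge:** It is back in its stand, shoulder down on the top, and the gripper is clear of everything.

**Last checks:** The final picture puts the gap at about 5–6 mm, against the 6 mm blade. The picture cannot resolve the gap finer than about 1 mm, so the setting rests on the force check. No check failed. The side camera disagreed with the overhead camera by 3–7 mm on y, so I used the overhead and wrist views instead.

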